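# Put the sled feed in gear and gang up the blanks

## Robot

A 6-joint arm with a two-finger parallel gripper is mounted at the origin on the work surface. World frame = base frame: x ahead of the robot, y to its left, z up, the work surface at z = 0. Lengths are in m, angles in rad, forces in N, time in s.
With the tool pointing down it reaches from about 0.375 to 0.825 m from the base axis. Payload 5.5 kg.
Tool frame: the origin (TCP) lies on the centre line of the jaws, within the pads' length; the fingertips stand ahead of it and the grasp point (between the pads) lies 5 mm behind it (finger_overhang is the z of the fingertips in the tool frame, in m); z points along the fingers, y is the direction in which the jaws open and shut (so a half turn about z gives the same grasp; the last joint's range is limited). The gripper opens to 85 mm and grips with 20 to 120 N. Pads are 22 mm wide; open, the fingers measure 114 mm over their backs; the gripper's body (76 mm by 85 mm) begins 54 mm behind the grasp point. The pads swing forward as they close: fully open they stand 13 mm farther back than shut.
Start: joints at [1.166, 0.314, -0.047, 1.21, 0, 1.571], TCP at [0.236, 0.552, 0.216] pointing down, gripper open.
Joint ranges: [-2.67, 2.67], [-0.69, 1.73], [-1.03, 1.25], [-2.08, 2.16], [-1.42, 1.45], [-3.14, 3.14]. Speed limits (rad/s): [2.39, 2.39, 3.01, 3.14, 3.14, 3.14].

## Interface

Orientations are given as [roll, pitch, yaw] about the fixed x, y, z axes, in that order (R = Rz(yaw) Ry(pitch) Rx(roll)).
In Python, from rig import observe, capture, hand_in, finger_overhang gives the robot as it stands.
- The arm moves only by the shell command python3 -m handwheel 'ROWS'. ROWS is a JSON object of lists of equal length, an entry for each row: "grip": the closure, from 0 (fully open) to 1 (shut); "slide": the shift along the tool's x, y, z in mm, a list of three; "twist": the turn, a rotation vector about the tool's x, y, z in rad, a list of three. In form: {"grip": [grip, ...], "slide": [[x, y, z], ...], "twist": [[rx, ry, rz], ...]}. A call has 1 to 20 rows; each row is the pose to reach, as a shift and turn from the pose measured when the call began, along the tool's axes at that moment; what a row does not reach only later rows make up. A row lasts 1/8 s, in which the tool goes at most 62.5 mm and 10.7 degrees, less where a joint would pass 70% of its speed; a pose out of reach is approached as far as the arm can. A call with a gripper value outside its range is refused whole. The fingers move at their own pace and stop on an object; the grip force is fixed at half the most. Time passes only in rows, so rows that repeat a pose let the fingers close. It gives the time, the measured TCP pose, the force and the opening at its end, in the units of the state.
- observe(): the state, without advancing time (a new reading comes with each control period).
- capture(name): name is "scene" or "top" or "wrist"; returns a dict with "color" (384x512x3 uint8, red, green, blue), "range_z" (384x512 float32, m along the optical axis (not along the pixel's ray), 0 where there is no reading), "fx", "fy", "cx", "cy" (pixels), "xyz" and "attitude" of the camera in the world. Camera axes: x right, y down, z forward; pixel columns grow to the right and rows downward; lengths in m; the calibration is good to about 2 mm. A picture is of the moment at which its call begins.
- hand_in(): hands the job in, once; it reports no verdict.
The state is a dict: "clock": time; "joint_positions": joint angles; "joint_velocities": joint speeds; "tau": joint torques, N m; "tcp_pos": TCP position; "ee_rot": TCP orientation; "force": force on the tool from outside, world axes, zero at the start; "wrist_torque": the same for the moment, N m; "gripper_width": finger opening in m.
Only numpy, scipy, OpenCV 4.12 (cv2) and the standard library are available. Lean on these libraries where they do the work, as an engineer would, in place of code of your own. Each camera call takes 0.05 s, during which the arm holds its last target. There are 200 camera calls.

## Task

Get the crosscut sled ready for the next cut: put the feed gearbox in gear by easing the shift knob slowly towards the toothed wheel and, where the teeth clash, rocking the spindle by its wooden bar until they mesh and the knob goes fully home. Lay every wooden blank flat on the sled side by side, all with one end flush against the far stop, the first flush against the side fence and each next one tight against its neighbour, so that they are square in the corner without gaps. Only when the gear is in and all the blanks are set, swing the feed lever right over, and leave the other things on the bench where they are.

Things in the scene. Friction and masses are not known exactly. Their poses are not given: they have to be found in the camera images.
- sled: crosscut sled fixed on the bench: a plywood bed 200 x 200 x 12 mm with two aluminium fences 22 mm high above the bed, 20 mm thick, that meet in a corner. Origin under the bed's centre; its x points to the far stop (a bar along y, inner face at x = +80 mm), its y to the side fence (a bar along x, inner face at y = +80 mm, running from x = -100 to +80 mm)
- corner (a point): inner corner of the sled's two fences, on top of the bed (12 mm above the bench), with the sled's axes: the bed lies at negative x and negative y of it. A blank flush with the stop has its centre at x = -60 mm; the first has its centre at y = -22.5 mm, the next -67.5 mm, the third -112.5 mm, all along x
- blank1: a plain wooden blank 120 x 45 x 20 mm (x, y, z), 60 to 120 g, lying flat on the bench at the start; origin at the centre of its underside. Two or three of the three alike blanks are there
- blank2: a plain wooden blank 120 x 45 x 20 mm (x, y, z), 60 to 120 g, lying flat on the bench at the start; origin at the centre of its underside. Two or three of the three alike blanks are there
- blank3: a plain wooden blank 120 x 45 x 20 mm (x, y, z), 60 to 120 g, lying flat on the bench at the start; origin at the centre of its underside. Two or three of the three alike blanks are there
- gearbox: green feed gearbox fixed on the bench, 250 x 130 x 70 mm, with a 40 mm high step on the sled's side that carries the feed lever and a motor at the far end; origin under the main box's centre. Its x runs along the knob's travel
- shift_knob (a point): middle of the black shift knob, a cylinder of 26 mm diameter and 30 mm height standing on a sliding block, 120 mm above the bench (knob from 102 to 132 mm). It slides along the gearbox's +x towards the toothed wheel
- shifter (a joint): travel of the shift knob in m: 0 out of gear, stop at 0.028 (fully home, in gear). Sliding friction 6.5 N; it stays where it is left. It carries the pinion; when a tooth of the pinion meets a tooth of the wheel (from 0.014 on) a light spring (2.4 to 3.6 N) gives 6 mm and then the knob stops hard at about 0.020
- pinion (a joint): how far the sprung pinion is pushed back on the sliding block, in m: 0 when free or meshed, 0.006 when its tooth is pressed fully on a wheel tooth. If the wheel is then turned until a gap comes, the pinion springs forward to 0 and blocks the wheel; the knob can then be eased on home
- spindle (a joint): angle of the spindle with its toothed wheel in rad, growing counter-clockwise from above; it turns without stops against about 0.05 N m. The wheel has 8 teeth (0.785 rad apart, 108 mm over the tips), so that rocking it up to 0.5 rad either way always passes a gap; the gaps at the tips are some 0.27 rad wide for the pinion's tooth. Starts with tooth against tooth
- spindle_grip (a point): middle of the upright wooden grip bar on the spindle's axis, 118 mm above the bench; the bar is 64 mm long along this point's x, 14 mm thick, from 96 to 134 mm above the bench
- feed_lever (a joint): feed lever: 0 leaning towards the gearbox's -x (off), stop at 1.0 rad leaning to +x (on); stays where it is left, needs about 1 N at the tip
- feed_lever_tip (a point): centre of the 26 mm ball at the end of the feed lever, 80 mm from its hinge, about 132 mm above the bench at both ends; it travels 77 mm along the gearbox's +x
- glue: glue bottle, 56 mm across, 150 mm high, a bystander beyond the sled; origin at its foot
- hammer: hammer lying on the bench, a bystander; origin under its middle
- pot: blue cup, 80 mm across, 90 mm high, a bystander; origin at its foot
- stick: turned wooden handle, 140 mm long, lying on the bench, a bystander
Not all that is in view belongs to the job. What is shaped like the blank1 but turquoise is not meant. What is shaped like the blank3 but green is not meant.

How it is judged:
By the outcome, as a careful person would: the job done as asked, in the order asked, and still so for the second after the job is handed in, with the robot touching nothing.
Of blank1, blank2, blank3 only 2 to 3 are there at a start; the rules pass over those that are not, and their reading is None.
At some moment in a run one of blank1, blank2, blank3 may be knocked a few centimetres aside while the robot is not near it.
Once in a run the grip may slacken for a moment while it holds something.
It also fails if it takes over 210 s, if anything falls off the work surface, if the arm or the gripper's body presses on something with over 40 N, if the wrist force passes 120 N, or if a joint passes its speed limit or range.

## Working session

There is one attempt and no reset: what is moved stays moved. The work goes in short steps, Python scripts to look and compute and a shell command to move; the robot and the scene stay as the last step left them, time stands still between calls to the robot, and variables do not carry over. Pictures are saved under pics/ and viewed, about 12 in all and at most 16, crops included, and the job is handed in when it is done.

```bash
ls; mkdir -p pics; cat > h.py <<'E'
import numpy as np, cv2
from rig import observe, capture, hand_in, finger_overhang
from scipy.spatial.transform import Rotation as R
def shot(n,f):
    c=capture(n); cv2.imwrite('pics/'+f+'.png',c['color'][:,:,::-1]); np.savez('pics/'+f+'.npz',**c); return c
def load(f): return np.load('pics/'+f+'.npz')
def att(c):
    a=np.array(c['attitude']); return a if a.shape==(3,3) else R.from_euler('xyz',a).as_matrix()
def cloud(c):
    z=c['range_z']; v,u=np.mgrid[:z.shape[0],:z.shape[1]]
    p=np.stack([(u-c['cx'])/c['fx']*z,(v-c['cy'])/c['fy']*z,z],-1)
    return p@att(c).T+np.array(c['xyz'])
def tool():
    s=observe(); return np.array(s['tcp_pos']), R.from_euler('xyz',s['ee_rot']).as_matrix()
def go(p,yaw=None):
    "print slide mm & twist to reach world p with tool down and yaw of tool y axis (jaw dir) mod pi"
    t,M=tool(); sl=M.T@(np.array(p)-t)*1000
    print('slide',sl.round(1))
    if yaw is not None:
        y=np.array([np.cos(yaw),np.sin(yaw),0])
        if y@M[:,1]<0:y=-y
        z=np.array([0,0,-1.]);x=np.cross(y,z)
        print('twist',R.from_matrix(M.T@np.stack([x,y,z],1)).as_rotvec().round(3))
E
python3 - <<'E'
from h import *
s=observe()
print(s,finger_overhang)
for n in('scene','top'):
    c=shot(n,n+'0'); print(n,c['xyz'],c['attitude'],c['fx'],c['cx'],c['cy'])
a=cv2.imread('pics/scene0.png');b=cv2.imread('pics/top0.png')
cv2.imwrite('pics/t2.png',cv2.resize(b,(800,600),interpolation=2))
E
```

```text
pics
{'clock': 0.0, 'joint_positions': array([ 1.16601989e+00,  3.14204466e-01, -4.80666480e-02,  1.21015648e+00,
       -2.05428737e-05,  1.57080002e+00]), 'joint_velocities': array([-0.00265764,  0.00130534, -0.00037341,  0.0003413 ,  0.00041496,
        0.00010948]), 'tau': array([-2.97894476e-04, -5.39586568e+01,  3.39750624e+01,  1.93755882e-02,
       -1.73942663e-04,  9.18630548e-06]), 'tcp_pos': array([0.23606727, 0.55098109, 0.21475292]), 'ee_rot': array([-3.13996139e+00,  2.05488759e-05,  2.73681255e+00]), 'force': array([-0.12563658,  0.19228767,  0.40662672]), 'wrist_torque': array([-0.00675574,  0.01142624, -0.03737537]), 'gripper_width': 0.08535842679712664} 0.014
scene [1.38723921 0.43114738 1.01413174] [-2.32285581  0.00498715  2.14480909] 367.9452555345649 253.95665312111242 194.43285913573297
top [ 0.30784433 -0.09174192  1.49661127] [-2.92678287 -0.00618188 -1.55049594] 412.5537363138627 249.70941894587574 196.88542398159692
```

View pics/t2.png

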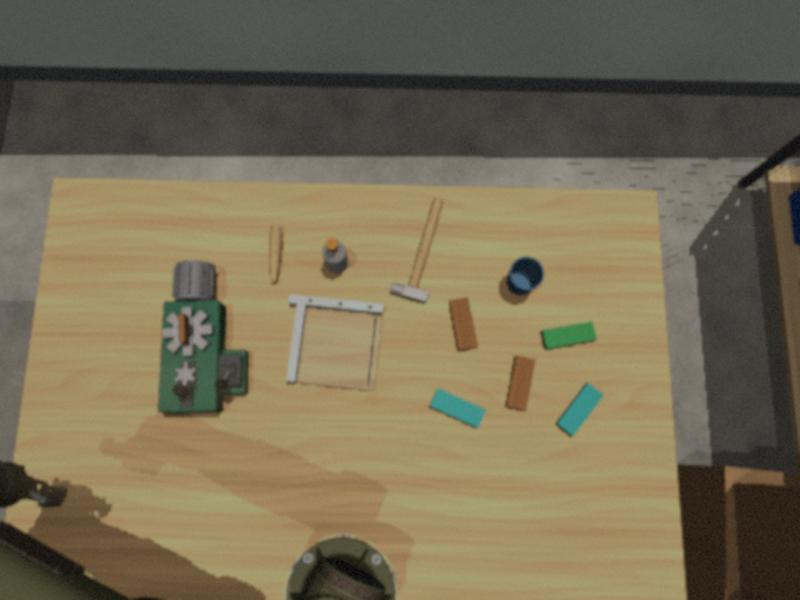

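View pics/scene0.png

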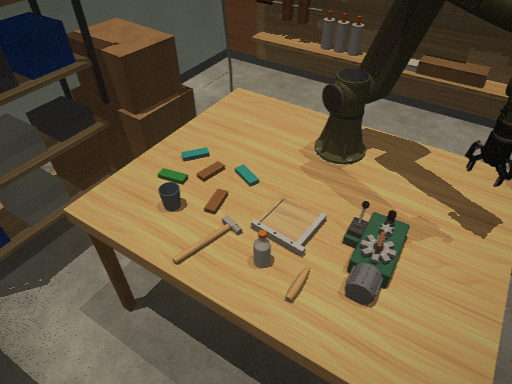

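Top picture (800x600): wooden blanks at (463,324) and (521,383). Look-alikes to leave alone are turquoise at (457,408) and (580,409) and green at (569,335). The sled corner is at about (300,300), the gearbox at (192,355), the knob at about (183,390), the spindle bar at (182,330) and the lever at about (228,370).

```bash
python3 - <<'E'
from h import *
c=load('top0');P=cloud(c);im=cv2.imread('pics/top0.png');hsv=cv2.cvtColor(im,cv2.COLOR_BGR2HSV)
for (u,v) in [(463,324),(521,383)]:
    u,v=int(u/1.5625),int(v/1.5625)
    print(hsv[v,u],P[v,u])
    w=P[v-25:v+25,u-25:u+25]; m=(w[...,2]>0.012)&(w[...,2]<0.035)
    q=w[m]; r=cv2.minAreaRect((q[:,:2]*1000).astype(np.float32)); print(m.sum(),np.median(q[:,2]),r)
# table height
print('table',np.median(P[250:270,200:300,2]))
# sled fences
w=P[180:255,175:255]; z=w[...,2]
for lo,hi in((.006,.02),(.025,.045)):
    q=w[(z>lo)&(z<hi)]; print(len(q),cv2.minAreaRect((q[:,:2]*1000).astype(np.float32)),np.median(q[:,2]))
g=P[160:270,95:165]; z=g[...,2]
for lo,hi in((.03,.05),(.06,.08),(.085,.1),(.1,.112),(.112,.2)):
    q=g[(z>lo)&(z<hi)]; print(lo,len(q),cv2.minAreaRect((q[:,:2]*1000).astype(np.float32)))
A=cv2.resize(im[155:270,95:255],None,fx=5,fy=5,interpolation=2); cv2.imwrite('pics/g.png',A)
s=cv2.imread('pics/scene0.png'); cv2.imwrite('pics/sg.png',np.vstack([cv2.resize(s[190:310,230:430],(800,480),interpolation=2)]))
E
```

```text
[ 13 145 130] [ 0.59477601 -0.26310385  0.02648381]
435 0.020773738386280938 ((607.1156005859375, -242.08163452148438), (173.32656860351562, 107.56192779541016), 18.117464065551758)
[ 14 150 129] [ 0.45992749 -0.39470922  0.02516335]
469 0.021210255128997213 ((467.2545471191406, -395.57257080078125), (177.44546508789062, 176.2303924560547), 88.82199096679688)
table 0.0017922371180709717
2563 ((557.55224609375, 30.948898315429688), (274.0091857910156, 284.5563049316406), 1.2725865840911865) 0.012850079001358816
670 ((571.0671997070312, 15.207901000976562), (199.9628448486328, 278.13238525390625), 7.852506160736084) 0.03491311923378104
0.03 270 ((543.2189331054688, 276.9025573730469), (111.6989974975586, 337.2877502441406), 85.22705078125)
0.06 2245 ((551.129150390625, 331.7270202636719), (340.5152587890625, 182.04808044433594), 3.4750921726226807)
0.085 998 ((565.4703369140625, 350.66900634765625), (308.3395080566406, 120.40606689453125), 16.722030639648438)
0.1 38 ((557.953369140625, 354.13299560546875), (280.56976318359375, 97.64641571044922), 22.56740951538086)
0.112 225 ((497.2913818359375, 305.3408508300781), (176.3662109375, 114.79642486572266), 0.6830280423164368)
```

View pics/g.png

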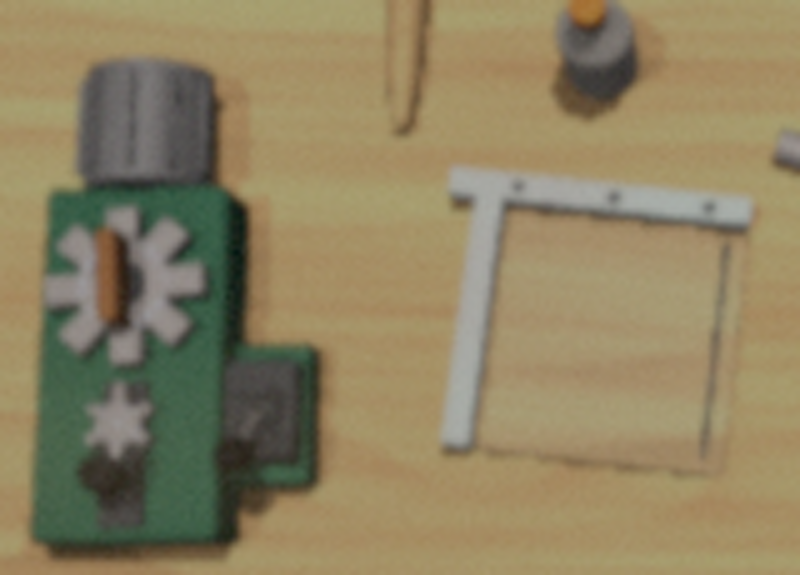

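View pics/sg.png

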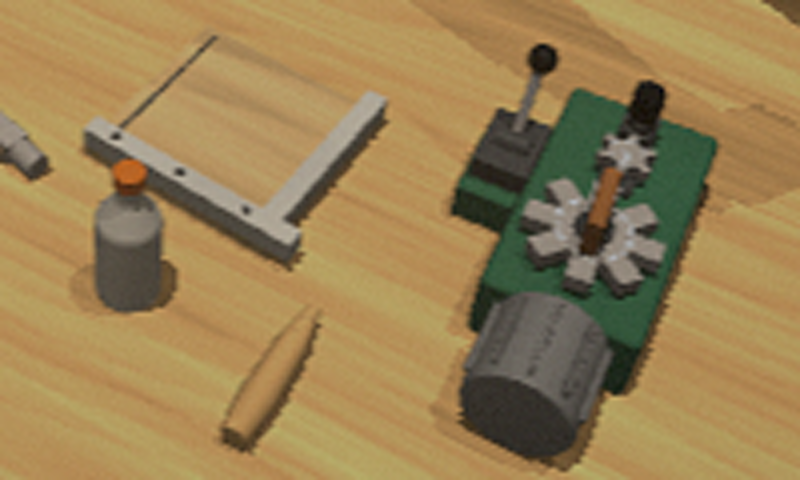

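The top crop confirms that the sled's inner corner is at about (504,203), with the side fence on the robot's left (+y) and the stop at the far side. The gearbox's +x points away from the robot, with the motor at that end. The knob is at (100,472), the spindle bar runs (110,230)-(112,325), and the lever ball is at (238,450). Next I'll turn these into metres by intersecting rays with known heights.

```bash
cat >> h.py <<'E'
def ray(c,u,v,z):
    d=att(c)@np.array([(u-c['cx'])/c['fx'],(v-c['cy'])/c['fy'],1]); o=np.array(c['xyz']); return o+d*(z-o[2])/d[2]
E
python3 - <<'E'
from h import *
c=load('top0')
f=lambda x,y,z:ray(c,95+x/5-.4,155+y/5-.4,z).round(4)
for n,x,y,z in [('stopL',505,205,.034),('stopR',750,228,.034),('side0',503,203,.034),('side1',470,448,.034),('gearFL',48,195,.07),('gearNL',35,540,.07),('gearNR',222,540,.07),('wheel',125,285,.095),('bar0',110,230,.134),('bar1',112,325,.134),('knob',100,472,.132),('ball',238,450,.135)]: print(n,f(x,y,z))
im=cv2.imread('pics/top0.png');hsv=cv2.cvtColor(im,cv2.COLOR_BGR2HSV)
m=((hsv[...,0]<18)&(hsv[...,1]>125)&(hsv[...,2]>60)).astype(np.uint8)
n,l,st,ce=cv2.connectedComponentsWithStats(m)
for i in range(1,n):
    if st[i,4]>150 and 150<ce[i][1]<300 :
        v,u=np.where(l==i); q=np.array([ray(c,a,b,.02)[:2] for a,b in zip(u,v)]); print(ce[i],st[i,4],cv2.minAreaRect((q*1000).astype(np.float32)))
w=capture('wrist'); t,M=tool(); print('cam in tool',M.T@(w['xyz']-t),(M.T@att(w)).round(3),w['fx'])
E
```

```text
stopL [0.6276 0.1021 0.034 ]
stopR [ 0.6144 -0.0761  0.034 ]
side0 [0.6291 0.1036 0.034 ]
side1 [0.4511 0.1183 0.034 ]
gearFL [0.62   0.4207 0.07  ]
gearNL [0.3788 0.4065 0.07  ]
gearNR [0.3814 0.2791 0.07  ]
wheel [0.5522 0.3527 0.095 ]
bar0 [0.5827 0.3537 0.134 ]
bar1 [0.5182 0.3466 0.134 ]
knob [0.4207 0.3465 0.132 ]
ball [0.4367 0.2562 0.135 ]
[295.91336634 207.31683168] 404 ((596.203369140625, -263.64349365234375), (119.6894760131836, 47.87202835083008), 10.771913528442383)
[332.62790698 244.75581395] 430 ((461.806396484375, -394.6728515625), (46.440277099609375, 120.2278060913086), 79.48941040039062)
cam in tool [ 0.06818533 -0.0006442  -0.15880839] [[ 0.001 -0.962 -0.272]
 [ 1.     0.001 -0.001]
 [ 0.001 -0.272  0.962]] 288.2479689097013
```

```bash
python3 - <<'E'
from h import *
go([0.376,0.345,0.205],np.radians(92.7))
E
```

```text
slide [-209.7 -134.3   10.1]
twist [-0.001 -0.    -0.452]
```

```bash
python3 -m handwheel '{"grip":[1,1,1,1,1,1,1,1],"slide":[[-52,-34,3],[-105,-67,5],[-157,-101,8],[-210,-134,10],[-210,-134,10],[-210,-134,10],[-210,-134,10],[-210,-134,10]],"twist":[[0,0,-0.11],[0,0,-0.23],[0,0,-0.34],[0,0,-0.452],[0,0,-0.452],[0,0,-0.452],[0,0,-0.452],[0,0,-0.452]]}'
python3 - <<'E'
from h import *
shot('wrist','w1'); go([0.376,0.345,0.121],np.radians(92.7))
E
```

```text
clock: 1.15
tcp_pos: [0.3757, 0.3462, 0.205]
ee_rot: [-3.14, -0.001, -3.092]
force: [0.1, 0.1, -0.3]
gripper_width: -0.0001
slide [-0.3 -1.  84. ]
twist [-0.001 -0.001  0.002]
```

View pics/w1.png

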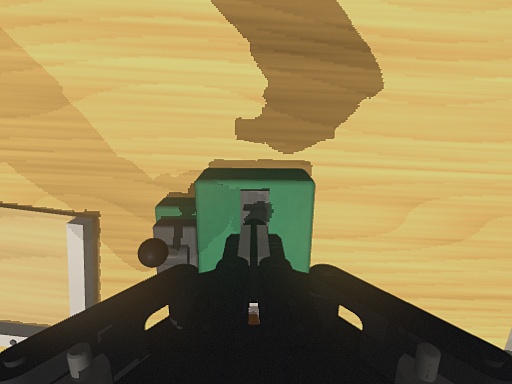

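The gripper hangs behind the knob (fingertips around (255,240), knob hidden beyond them); the lever ball is at (153,253) and clear of the path. I'll go down and then ease forward.

```bash
python3 -m handwheel '{"grip":[1,1,1,1],"slide":[[0,-1,45],[0,-1,84],[0,-1,84],[0,-1,84]],"twist":[[0,0,0],[0,0,0],[0,0,0],[0,0,0]]}'
python3 -m handwheel '{"grip":[1,1,1,1,1,1],"slide":[[-4,0,0],[-8,0,0],[-12,0,0],[-16,0,0],[-19,0,0],[-20,0,0]],"twist":[[0,0,0],[0,0,0],[0,0,0],[0,0,0],[0,0,0],[0,0,0]]}'
python3 -m handwheel '{"grip":[1,1,1,1,1,1,1],"slide":[[-2,0,0],[-4,0,0],[-5,0,0],[-6,0,0],[-7,0,0],[-8,0,0],[-8,0,0]],"twist":[[0,0,0],[0,0,0],[0,0,0],[0,0,0],[0,0,0],[0,0,0],[0,0,0]]}'
```

```text
clock: 1.7
tcp_pos: [0.3761, 0.3458, 0.1223]
ee_rot: [-3.141, 0.0, -3.092]
force: [0.9, -0.1, -0.1]
gripper_width: 0.0001
clock: 2.45
tcp_pos: [0.3962, 0.3468, 0.1222]
ee_rot: [-3.141, 0.0, -3.092]
force: [0.3, -0.3, 0.3]
gripper_width: -0.0001
clock: 3.32
tcp_pos: [0.4043, 0.3472, 0.1222]
ee_rot: [-3.141, -0.0, -3.092]
force: [0.2, -0.3, -0.5]
gripper_width: -0.0004
```

```bash
for i in 1 2 3; do python3 -m handwheel '{"grip":[1,1,1],"slide":[[-1.5,0,0],[-3,0,0],[-4,0,0]],"twist":[[0,0,0],[0,0,0],[0,0,0]]}' | egrep 'pos|force'; done
```

```text
tcp_pos: [0.4084, 0.3474, 0.1222]
force: [-0.2, 0.2, -0.4]
tcp_pos: [0.4125, 0.3476, 0.1222]
force: [0.1, 0.2, 0.2]
tcp_pos: [0.4167, 0.3478, 0.1222]
force: [-0.2, -0.6, 0.6]
```

```bash
python3 - <<'E'
from h import *
c=shot('scene','s1'); im=cv2.imread('pics/s1.png'); cv2.imwrite('pics/s1c.png',cv2.resize(im[170:290,310:430],(600,600),interpolation=2))
c=shot('top','t1'); P=cloud(load('top0'))
for z in (.115,.125): 
    q=P[230:265,95:165]; q=q[(q[...,2]>.1)&(q[...,2]<.16)]
print(len(q)); 
r=q[q[:,1]>.31]; print(r.mean(0),np.percentile(r,[2,98],axis=0)); r=q[q[:,1]<.29]; print(r.mean(0))
E
```

```text
122
[0.42018961 0.34675263 0.12936976] [[0.4089708  0.3371344  0.10804177]
 [0.43100265 0.36150899 0.14225868]]
[0.43601089 0.25867145 0.13849175]
```

View pics/s1c.png

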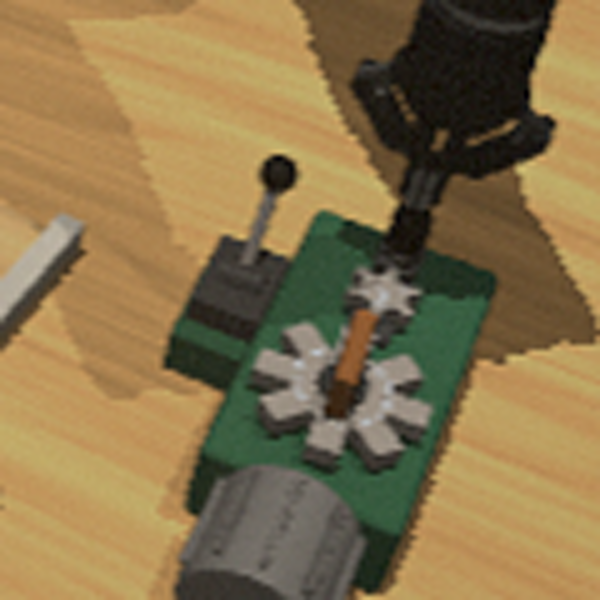

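```bash
python3 - <<'E'
from h import *
a=cv2.imread('pics/scene0.png');b=cv2.imread('pics/s1.png');
f=lambda i:cv2.resize(i[195:265,360:420],None,fx=6.6,fy=6.6,interpolation=2)
cv2.imwrite('pics/cmp.png',np.hstack([f(a),f(b)]))
g=cv2.cvtColor(a,6)[215:240,372:402].astype(np.float32);h=cv2.cvtColor(b,6)[205:250,362:412].astype(np.float32)
print(cv2.minMaxLoc(cv2.matchTemplate(h,g,cv2.TM_CCOEFF_NORMED)))
for n in('scene0','s1'):
    P=cloud(load(n))[195:265,360:420]; 
    for lo,hi in((.09,.1),(.1,.135)):
        q=P[(P[...,2]>lo)&(P[...,2]<hi)&(P[...,0]<.5)&(P[...,0]>.39)&(abs(P[...,1]-.347)<.04)]; print(n,lo,len(q),q.mean(0),q.min(0),q.max(0))
E
```

```text
(-0.4040336012840271, 0.8835951685905457, (3, 0), (10, 10))
scene0 0.09 29 [0.44924851 0.35091222 0.09135195] [0.42538201 0.33085826 0.09013127] [0.47737032 0.36730659 0.09638799]
scene0 0.1 79 [0.42818666 0.35023272 0.12254066] [0.41140164 0.33780983 0.10172439] [0.43747039 0.36248793 0.1339466 ]
s1 0.09 32 [0.44991932 0.35204048 0.09183798] [0.41879668 0.33384575 0.09002867] [0.47890563 0.36880023 0.09969512]
s1 0.1 72 [0.42920018 0.35027848 0.12196232] [0.41057305 0.33783304 0.10480731] [0.43819262 0.36270806 0.13313446]
```

View pics/cmp.png

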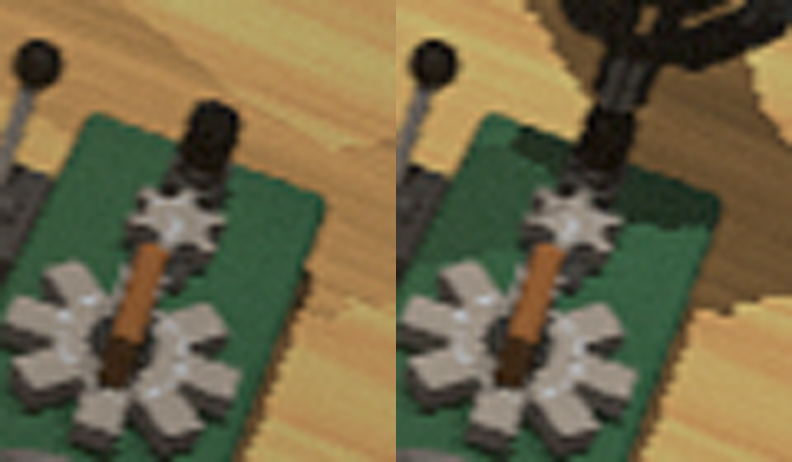

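```bash
python3 - <<'E'
from h import *
P=cloud(load('s1'))[170:265,360:440]
for z in np.arange(.10,.2,.01):
    q=P[(P[...,2]>z)&(P[...,2]<z+.01)&(P[...,0]>.36)&(P[...,0]<.5)&(abs(P[...,1]-.347)<.03)]
    if len(q): print(z.round(3),len(q),q.min(0).round(3)[:2],q.max(0).round(3)[:2])
print(observe()['force'],finger_overhang,tool())
c=load('s1');
for z in(.132,):
  p=ray(c,0,0,0)
# project TCP tip into image
t,M=tool()
for dz in(.014,0,-.03):
    X=att(c).T@(t+M[:,2]*dz-c['xyz']);print(dz,X[:2]/X[2]*c['fx']+[c['cx'],c['cy']])
E
```

```text
0.1 10 [0.428 0.34 ] [0.435 0.36 ]
0.11 19 [0.423 0.338] [0.438 0.362]
0.12 27 [0.411 0.338] [0.438 0.363]
0.13 16 [0.415 0.339] [0.437 0.361]
0.14 15 [0.421 0.336] [0.432 0.36 ]
0.15 22 [0.421 0.335] [0.433 0.362]
0.16 19 [0.422 0.335] [0.431 0.362]
0.17 19 [0.407 0.337] [0.43  0.363]
0.18 46 [0.41  0.319] [0.434 0.377]
0.19 61 [0.404 0.317] [0.433 0.376]
[ 5.06298087e-01 -9.15465922e-01 -1.62471065e-04] 0.014 (array([0.41663032, 0.34779004, 0.1221609 ]), array([[-9.98790682e-01, -4.91646473e-02,  1.09178903e-04],
       [-4.91646974e-02,  9.98790551e-01, -5.17135069e-04],
       [-8.36220938e-05, -5.21877436e-04, -9.99999860e-01]]))
0.014 [390.29611929 215.76722877]
0 [391.33252928 212.88945563]
-0.03 [393.60833653 206.57027978]
```

```bash
python3 - <<'E'
from h import *
c=shot('wrist','w2'); im=cv2.imread('pics/w2.png'); cv2.imwrite('pics/w2c.png',cv2.resize(im[130:330,130:380],(750,600),interpolation=2))
t,M=tool()
for dz in(.014,0,-.03):
    X=att(c).T@(t+M[:,2]*dz-c['xyz']);print(dz,X[:2]/X[2]*c['fx']+[c['cx'],c['cy']])
P=cloud(c)
for v in range(200,330,8): print(v,P[v,255].round(3),P[v,245].round(3))
E
```

```text
0.014 [254.57443944 219.06972207]
0 [254.6547462  227.76781673]
-0.03 [254.87791205 251.939104  ]
200 [0.409 0.348 0.091] [0.41  0.341 0.091]
208 [0.409 0.348 0.109] [0.415 0.341 0.091]
216 [0.408 0.348 0.124] [0.41  0.342 0.121]
224 [0.41  0.348 0.131] [0.411 0.342 0.131]
232 [0.406 0.347 0.153] [0.406 0.342 0.152]
240 [0.405 0.347 0.162] [0.406 0.343 0.161]
248 [0.405 0.347 0.17 ] [0.406 0.343 0.169]
256 [0.406 0.347 0.176] [0.406 0.343 0.175]
264 [0.409 0.347 0.176] [0.405 0.343 0.183]
272 [0.413 0.348 0.176] [0.405 0.343 0.189]
280 [0.417 0.348 0.175] [0.405 0.344 0.194]
288 [0.42  0.348 0.177] [0.409 0.344 0.193]
296 [0.424 0.348 0.176] [0.417 0.344 0.186]
304 [0.5   0.352 0.083] [0.42  0.344 0.188]
312 [0.501 0.352 0.091] [0.423 0.344 0.188]
320 [0.507 0.353 0.092] [0.424 0.344 0.191]
328 [0.407 0.347 0.214] [0.406 0.344 0.215]
```

View pics/w2c.png

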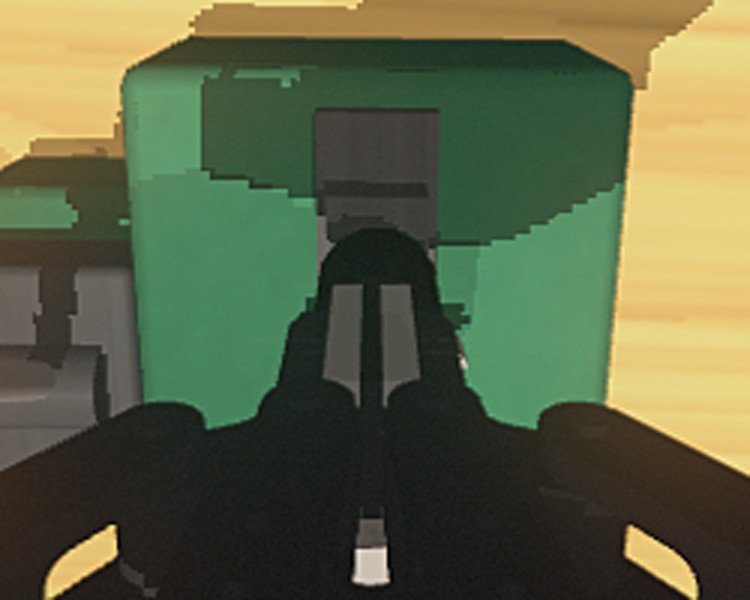

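```bash
python3 - <<'E'
from h import *
c=load('w2');P=cloud(c)
for v in range(204,240,2): print(v,*[tuple((P[v,u]*1000).astype(int)) for u in(240,246,250,254,260,266)], c['color'][v,246],c['color'][v,254])
E
```

```text
204 (np.int64(413), np.int64(337), np.int64(89)) (np.int64(412), np.int64(341), np.int64(90)) (np.int64(412), np.int64(344), np.int64(90)) (np.int64(412), np.int64(347), np.int64(91)) (np.int64(412), np.int64(351), np.int64(89)) (np.int64(411), np.int64(355), np.int64(90)) [45 48 44] [47 48 43]
206 (np.int64(413), np.int64(337), np.int64(91)) (np.int64(413), np.int64(341), np.int64(90)) (np.int64(408), np.int64(344), np.int64(106)) (np.int64(408), np.int64(346), np.int64(106)) (np.int64(408), np.int64(350), np.int64(106)) (np.int64(413), np.int64(355), np.int64(90)) [47 51 47] [24 31 22]
208 (np.int64(415), np.int64(337), np.int64(90)) (np.int64(410), np.int64(341), np.int64(105)) (np.int64(408), np.int64(344), np.int64(109)) (np.int64(408), np.int64(346), np.int64(110)) (np.int64(408), np.int64(350), np.int64(110)) (np.int64(414), np.int64(355), np.int64(91)) [34 41 34] [25 30 24]
210 (np.int64(417), np.int64(337), np.int64(91)) (np.int64(409), np.int64(342), np.int64(110)) (np.int64(408), np.int64(344), np.int64(114)) (np.int64(408), np.int64(346), np.int64(114)) (np.int64(408), np
[... 3622 characters left out ...]
p.int64(349), np.int64(154)) (np.int64(405), np.int64(352), np.int64(154)) [80 82 74] [23 34 25]
236 (np.int64(406), np.int64(340), np.int64(156)) (np.int64(405), np.int64(343), np.int64(157)) (np.int64(406), np.int64(344), np.int64(156)) (np.int64(406), np.int64(346), np.int64(156)) (np.int64(405), np.int64(349), np.int64(157)) (np.int64(405), np.int64(352), np.int64(157)) [82 82 75] [27 36 32]
238 (np.int64(405), np.int64(340), np.int64(159)) (np.int64(406), np.int64(343), np.int64(158)) (np.int64(405), np.int64(344), np.int64(158)) (np.int64(405), np.int64(346), np.int64(158)) (np.int64(405), np.int64(349), np.int64(159)) (np.int64(405), np.int64(352), np.int64(158)) [80 80 72] [28 36 29]
```

The wrist depth shows the shut fingertips at z≈0.142, above the knob top (0.132), while TCP z reads 0.122. So the tips sit about 20 mm behind the TCP when shut, not ahead of it. I'll back off, lower 30 mm and push again.

```bash
python3 -m handwheel '{"grip":[1,1,1,1,1,1],"slide":[[38,0,0],[38,0,0],[38,0,15],[38,0,30],[38,0,30],[38,0,30]],"twist":[[0,0,0],[0,0,0],[0,0,0],[0,0,0],[0,0,0],[0,0,0]]}'
python3 - <<'E'
from h import *
c=shot('wrist','w3');P=cloud(c);t,M=tool()
Q=(P-t)@M
q=Q[(abs(Q[...,1])<.02)&(abs(Q[...,0])<.02)&(Q[...,2]<.06)&(Q[...,2]>-.08)&(c['range_z']>0)]
print('tip z in tool, max',np.sort(q[:,2])[-10:].round(4), 'x',q[:,0].min(),q[:,0].max())
E
```

```text
clock: 5.35
tcp_pos: [0.3788, 0.3457, 0.0918]
ee_rot: [-3.141, -0.0, -3.093]
force: [0.1, -0.2, -0.9]
gripper_width: 0.0
tip z in tool, max [0.0595 0.0596 0.0597 0.0597 0.0597 0.0598 0.0598 0.0598 0.0599 0.06  ] x -0.019723543792811084 0.016095855834049513
```

```bash
python3 - <<'E'
from h import *
c=load('w3');P=cloud(c);t,M=tool();Q=(P-t)@M
for v in range(196,246,3): print(v,(P[v,254]*1000).astype(int).tolist(),(Q[v,254]*1000).astype(int).tolist(),c['color'][v,246].tolist())
E
python3 -m handwheel '{"grip":[1,1,1,1],"slide":[[-4,0,0],[-8,0,0],[-12,0,0],[-13,0,0]],"twist":[[0,0,0],[0,0,0],[0,0,0],[0,0,0]]}'
```

```text
196 [378, 345, 27] [0, 0, 65] [54, 62, 40]
199 [378, 345, 35] [0, 0, 56] [51, 61, 40]
202 [378, 345, 43] [0, 0, 49] [50, 60, 40]
205 [378, 345, 49] [0, 0, 42] [49, 60, 41]
208 [378, 345, 55] [0, 0, 36] [47, 57, 36]
211 [378, 345, 62] [0, 0, 30] [46, 58, 39]
214 [379, 345, 67] [0, 0, 24] [45, 59, 38]
217 [380, 345, 68] [-1, 0, 23] [60, 100, 67]
220 [382, 345, 69] [-3, 0, 22] [62, 111, 76]
223 [384, 345, 69] [-5, 0, 22] [64, 123, 85]
226 [367, 344, 114] [11, 0, -22] [82, 78, 71]
229 [368, 344, 117] [10, 0, -25] [80, 80, 71]
232 [367, 344, 122] [11, 0, -30] [77, 77, 68]
235 [368, 344, 125] [10, 0, -33] [81, 80, 72]
238 [367, 344, 128] [11, 0, -36] [79, 77, 70]
241 [367, 344, 131] [11, 0, -39] [78, 78, 70]
244 [368, 344, 134] [10, 0, -42] [79, 78, 71]
clock: 5.9
tcp_pos: [0.3923, 0.3467, 0.0923]
ee_rot: [-3.141, 0.0, -3.093]
force: [-0.1, -0.6, -0.4]
gripper_width: -0.0001
```

Confirmed: the tips are at tool z ≈ −21 mm, so I'll use that. I keep easing forward from here; contact is expected near x = 0.397.

```bash
for i in 1 2 3; do python3 -m handwheel '{"grip":[1,1,1],"slide":[[-1.5,0,0],[-3,0,0],[-4,0,0]],"twist":[[0,0,0],[0,0,0],[0,0,0]]}' | egrep 'pos|force'; done
```

```text
tcp_pos: [0.3964, 0.3469, 0.0923]
force: [0.2, -0.5, -0.1]
tcp_pos: [0.3985, 0.347, 0.0922]
force: [-7.2, 1.0, 6.1]
tcp_pos: [0.4007, 0.3471, 0.0921]
force: [-6.0, 0.3, 5.5]
```

```bash
for i in 1 2 3 4 5; do python3 -m handwheel '{"grip":[1,1,1,1],"slide":[[-1.5,0,0],[-3,0,0],[-4.5,0,0],[-5,0,0]],"twist":[[0,0,0],[0,0,0],[0,0,0],[0,0,0]]}' | egrep 'pos|force'; done
```

```text
tcp_pos: [0.4039, 0.3472, 0.092]
force: [-6.7, 0.2, 4.1]
tcp_pos: [0.4071, 0.3474, 0.092]
force: [-6.9, -1.1, 4.7]
tcp_pos: [0.41, 0.3475, 0.0918]
force: [-8.0, -0.4, 5.2]
tcp_pos: [0.4123, 0.3477, 0.0917]
force: [-9.2, -0.2, 6.3]
tcp_pos: [0.4145, 0.3478, 0.0916]
force: [-11.0, -0.2, 7.8]
```

```bash
for i in 1 2; do python3 -m handwheel '{"grip":[1,1,1,1],"slide":[[-1.5,0,0],[-3,0,0],[-4.5,0,0],[-5,0,0]],"twist":[[0,0,0],[0,0,0],[0,0,0],[0,0,0]]}' | egrep 'pos|force'; done
```

```text
tcp_pos: [0.4157, 0.3479, 0.0914]
force: [-13.8, -0.2, 10.4]
tcp_pos: [0.4156, 0.3479, 0.0912]
force: [-17.6, -0.9, 13.6]
```

The knob stopped hard at x = 0.4156, with force rising to 17 N, so the teeth clash at about 0.020. I release it and go to the spindle bar.

```bash
python3 -m handwheel '{"grip":[1,1,0.6,0.3,0.3],"slide":[[8,0,0],[12,0,0],[12,0,-40],[12,0,-70],[12,0,-70]],"twist":[[0,0,0],[0,0,0],[0,0,0],[0,0,0],[0,0,0]]}'
python3 - <<'E'
from h import *
go([0.5505,0.350,0.160],np.radians(96.3))
E
```

```text
clock: 11.15
tcp_pos: [0.4088, 0.3484, 0.1642]
ee_rot: [3.134, -0.038, -3.085]
force: [0.9, -0.8, -1.0]
gripper_width: 0.0548
slide [-141.6   -6.4   -1.3]
twist [ 0.008 -0.038 -0.054]
```

```bash
python3 -m handwheel '{"grip":[0.3,0.3,0.3,0.3,0.3,0.3],"slide":[[-50,-2,0],[-100,-4,-1],[-142,-6,-1],[-142,-6,-1],[-142,-6,-1],[-142,-6,-1]],"twist":[[0.008,-0.038,-0.02],[0.008,-0.038,-0.04],[0.008,-0.038,-0.054],[0.008,-0.038,-0.054],[0.008,-0.038,-0.054],[0.008,-0.038,-0.054]]}'
python3 - <<'E'
from h import *
c=shot('wrist','w4');P=cloud(c);
q=P[(P[...,2]>.115)&(P[...,2]<.14)&(P[...,0]>.5)&(P[...,0]<.6)&(P[...,1]>.3)&(P[...,1]<.4)]
cx=c['color'].astype(int); m=(cx[...,0]>cx[...,2]*1.6)&(cx[...,0]>60)
q2=P[m&(P[...,2]>.1)&(P[...,2]<.14)&(P[...,0]>.5)&(P[...,0]<.6)&(P[...,1]>.3)&(P[...,1]<.4)]
for k in(q,q2): print(len(k)); len(k)>5 and print(k.mean(0),cv2.minAreaRect((k[:,:2]*1000).astype(np.float32)))
# knob now
k=P[(P[...,2]>.126)&(P[...,2]<.136)&(P[...,0]>.4)&(P[...,0]<.48)&(P[...,1]>.32)&(P[...,1]<.38)]; print('knob',len(k),k.mean(0),k.min(0),k.max(0))
go([0.5505,0.350,0.083],np.radians(96.3))
E
```

```text
clock: 11.9
tcp_pos: [0.5497, 0.3504, 0.1595]
ee_rot: [-3.142, -0.001, -3.031]
force: [-0.6, 0.2, 0.2]
gripper_width: 0.0599
1836
[0.54975312 0.35360591 0.13364679] ((553.0576782226562, 354.0267639160156), (63.31028366088867, 14.012344360351562), 6.753235816955566)
1842
[0.54867675 0.35335302 0.13286295] ((553.0196533203125, 353.9929504394531), (63.35403823852539, 13.583353042602539), 7.116448879241943)
knob 1623 [0.44122697 0.34907376 0.13220492] [0.42822535 0.3365849  0.1260232 ] [0.45369852 0.36191763 0.13478636]
slide [-0.7 -0.6 76.8]
twist [ 0.    -0.     0.001]
```

View pics/w4.png

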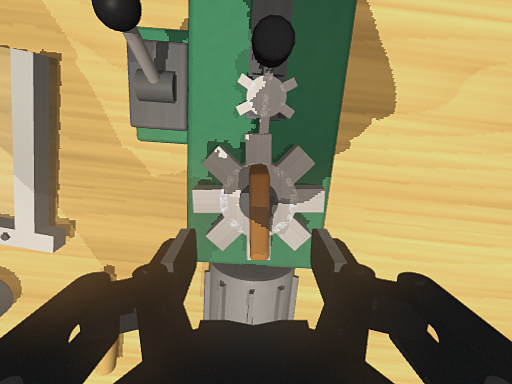

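The view shows the bar at (260,210) between the open jaws, and the pinion tooth meeting a wheel tooth at about (258,140). The bar centre is (0.553, 0.354), and the knob is at travel ≈ 0.020. Grip and rock.

```bash
python3 -m handwheel '{"grip":[0.3,0.3,0.3,0.3,1,1,1,1,1],"slide":[[-3,3,30],[-4,3,60],[-4,3,78],[-4,3,78],[-4,3,78],[-4,3,78],[-4,3,78],[-4,3,78],[-4,3,78]],"twist":[[0,0,0],[0,0,0],[0,0,0],[0,0,0],[0,0,0],[0,0,0],[0,0,0],[0,0,0],[0,0,0]]}'
python3 -m handwheel '{"grip":[1,1,1,1,1,1],"slide":[[0,0,0],[0,0,0],[0,0,0],[0,0,0],[0,0,0],[0,0,0]],"twist":[[0,0,0.05],[0,0,0.1],[0,0,0.15],[0,0,0.2],[0,0,0.25],[0,0,0.25]]}'
python3 - <<'E'
from h import *
print(observe()['wrist_torque'])
c=shot('wrist','w5')
E
```

```text
clock: 13.08
tcp_pos: [0.5541, 0.3549, 0.0831]
ee_rot: [3.14, 0.001, -3.03]
force: [-0.6, 1.6, 5.8]
gripper_width: 0.0134
clock: 13.82
tcp_pos: [0.554, 0.3548, 0.0831]
ee_rot: [3.14, 0.001, 3.003]
force: [-0.4, 0.5, 0.6]
gripper_width: 0.0134
[-0.04000818  0.07435681 -0.09752082]
```

```bash
for i in 1 2 3; do python3 -m handwheel '{"grip":[1,1,1],"slide":[[0,0,0],[0,0,0],[0,0,0]],"twist":[[0,0,0.04],[0,0,0.08],[0,0,0.08]]}' | egrep rot; python3 -c "
from rig import *;print(observe()['wrist_torque'])"; done
```

```text
ee_rot: [3.14, 0.001, 2.924]
[ 0.02608816  0.13492615 -0.3472749 ]
ee_rot: [3.14, 0.001, 2.845]
[ 0.03979947  0.07642206 -0.05409413]
ee_rot: [3.14, 0.0, 2.767]
[-0.03413523  0.10618791 -0.02745534]
```

```bash
python3 - <<'E'
from h import *
c=shot('wrist','w6');P=cloud(c);print(observe()['gripper_width'])
k=P[(P[...,2]>.126)&(P[...,2]<.136)&(P[...,0]>.4)&(P[...,0]<.48)&(P[...,1]>.32)&(P[...,1]<.38)]; print('knob',k.mean(0))
f=lambda n:cv2.resize(cv2.imread('pics/%s.png'%n)[0:260,120:380],(400,400),interpolation=1)
cv2.imwrite('pics/c56.png',np.hstack([f('w5'),f('w6')]))
E
```

```text
0.013001074022231654
knob [0.44660998 0.34849893 0.13182194]
```

View pics/c56.png

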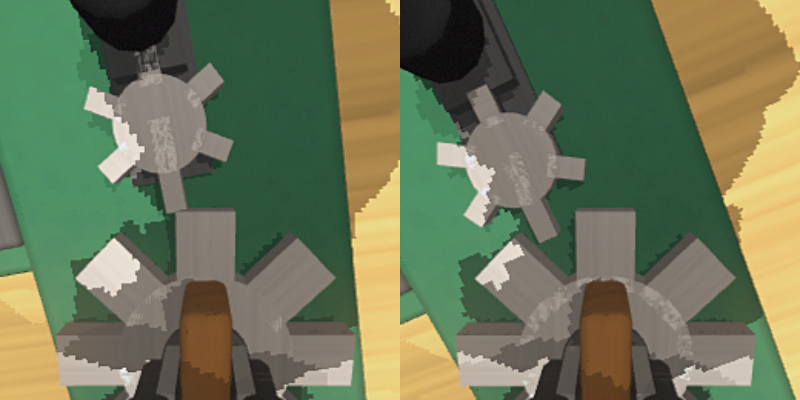

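The right half (w6) shows the pinion tooth at (545,230) reaching past the wheel's tooth tips into the gap, so it is meshed. I turn back a little to centre it, release, and go back behind the knob.

```bash
python3 -m handwheel '{"grip":[1,1,1,0.3,0.3,0.3,0.3,0.3,0.3],"slide":[[0,0,0],[0,0,0],[0,0,0],[0,0,0],[0,0,0],[0,0,-30],[0,0,-60],[0,0,-75],[0,0,-75]],"twist":[[0,0,-0.05],[0,0,-0.06],[0,0,-0.06],[0,0,-0.06],[0,0,-0.06],[0,0,-0.06],[0,0,-0.06],[0,0,-0.06],[0,0,-0.06]]}'
python3 - <<'E'
from h import *
c=shot('wrist','w7');P=cloud(c)
k=P[(P[...,2]>.126)&(P[...,2]<.136)&(P[...,0]>.4)&(P[...,0]<.48)&(P[...,1]>.32)&(P[...,1]<.38)]; print('knob',k.mean(0),k.min(0),k.max(0))
go([0.385,0.347,0.165],np.radians(92.7)); go([0.385,0.347,0.0918])
E
```

```text
clock: 16.18
tcp_pos: [0.5546, 0.3549, 0.1591]
ee_rot: [3.138, 0.002, 2.827]
force: [0.4, 0.3, 1.0]
gripper_width: 0.0595
knob [0.44111803 0.34982191 0.13216962] [0.42785433 0.33672698 0.12601733] [0.45345858 0.36216785 0.13505521]
slide [158.3 -59.4  -7.4]
twist [ 0.002  0.001 -0.362]
slide [158.4 -59.6  65.8]
```

```bash
python3 -m handwheel '{"grip":[1,1,1,1,1,1,1,1,1],"slide":[[50,-20,-7],[100,-40,-7],[158,-60,-7],[158,-60,-7],[158,-60,-7],[158,-60,30],[158,-60,66],[158,-60,66],[158,-60,66]],"twist":[[0,0,-0.12],[0,0,-0.24],[0,0,-0.362],[0,0,-0.362],[0,0,-0.362],[0,0,-0.362],[0,0,-0.362],[0,0,-0.362],[0,0,-0.362]]}'
python3 -m handwheel '{"grip":[1,1,1,1,1,1,1,1,1],"slide":[[-4,0,0],[-8,0,0],[-12,0,0],[-16,0,0],[-20,0,0],[-24,0,0],[-27,0,0],[-29,0,0],[-30,0,0]],"twist":[[0,0,0],[0,0,0],[0,0,0],[0,0,0],[0,0,0],[0,0,0],[0,0,0],[0,0,0],[0,0,0]]}'
for i in 1 2; do python3 -m handwheel '{"grip":[1,1,1,1],"slide":[[-1.5,0,0],[-3,0,0],[-4.5,0,0],[-5,0,0]],"twist":[[0,0,0],[0,0,0],[0,0,0],[0,0,0]]}' | egrep 'pos|force'; done
```

```text
clock: 17.35
tcp_pos: [0.3865, 0.3469, 0.0923]
ee_rot: [3.14, 0.002, -3.095]
force: [0.3, -0.4, 0.3]
gripper_width: 0.0001
clock: 18.48
tcp_pos: [0.4162, 0.3483, 0.0924]
ee_rot: [3.14, 0.001, -3.095]
force: [-1.6, -0.1, 0.7]
gripper_width: 0.0001
tcp_pos: [0.4193, 0.3484, 0.0922]
force: [-5.4, -0.3, 4.8]
tcp_pos: [0.4225, 0.3485, 0.0922]
force: [-6.0, -0.2, 5.5]
```

```bash
for i in 1 2 3; do python3 -m handwheel '{"grip":[1,1,1],"slide":[[-1.5,0,0],[-3,0,0],[-4,0,0]],"twist":[[0,0,0],[0,0,0],[0,0,0]]}' | egrep 'pos|force'; done
```

```text
tcp_pos: [0.4246, 0.3487, 0.0921]
force: [-8.3, -0.2, 5.5]
tcp_pos: [0.4245, 0.3487, 0.092]
force: [-15.0, -2.2, 10.9]
tcp_pos: [0.4242, 0.3487, 0.0918]
force: [-16.3, -0.5, 12.7]
```

Gear home: the knob stopped 8.5 mm past the clash, with force rising only there. Now the sled; I measure the corner with the wrist camera on the way.

```bash
python3 -m handwheel '{"grip":[1,1,0.5,0.2,0.2,0.2],"slide":[[8,0,0],[14,0,0],[14,0,-40],[14,0,-80],[14,0,-90],[14,0,-90]],"twist":[[0,0,0],[0,0,0],[0,0,0],[0,0,0],[0,0,0],[0,0,0]]}'
python3 - <<'E'
from h import *
go([0.59,0.04,0.24],np.radians(85.5))
E
```

```text
clock: 21.35
tcp_pos: [0.4129, 0.3479, 0.1825]
ee_rot: [3.136, -0.022, -3.091]
force: [0.1, 0.2, -0.1]
gripper_width: 0.0679
slide [-159.8 -316.2  -62.8]
twist [ 0.004 -0.023  0.129]
```

```bash
python3 -m handwheel '{"grip":[0.2,0.2,0.2,0.2,0.2,0.2,0.2,0.2],"slide":[[-27,-53,-30],[-53,-105,-63],[-80,-158,-63],[-107,-211,-63],[-133,-264,-63],[-160,-316,-63],[-160,-316,-63],[-160,-316,-63]],"twist":[[0.004,-0.023,0.02],[0.004,-0.023,0.04],[0.004,-0.023,0.06],[0.004,-0.023,0.09],[0.004,-0.023,0.11],[0.004,-0.023,0.13],[0.004,-0.023,0.13],[0.004,-0.023,0.13]]}'
python3 - <<'E'
from h import *
c=shot('wrist','w8');P=cloud(c)
z=P[...,2];x=P[...,0];y=P[...,1]
print('z levels',[np.median(z[(z>a)&(z<b)]) for a,b in((-.005,.006),(.008,.016),(.028,.04))])
m=(z>.028)&(z<.040)&(x>.4)&(x<.7)&(y>-.12)&(y<.16)
k=P[m][:,:2]*1000
# stop bar: points x>~.61 ; inner edge per y bins
e=[];s=[]
for y0 in range(-80,95,5):
    q=k[(k[:,1]>y0)&(k[:,1]<y0+5)&(k[:,0]>590)]
    if len(q)>8: e.append((y0+2.5,np.percentile(q[:,0],4),np.percentile(q[:,0],96)))
for x0 in range(430,610,5):
    q=k[(k[:,0]>x0)&(k[:,0]<x0+5)&(k[:,1]>85)]
    if len(q)>8: s.append((x0+2.5,np.percentile(q[:,1],4),np.percentile(q[:,1],96)))
e=np.array(e);s=np.array(s);print(len(e),len(s))
a=np.polyfit(e[:,0],e[:,1],1) if len(e) else 0;b=np.polyfit(s[:,0],s[:,1],1)
print(e[::5],s[::5],a,b)
# x=a0*y+a1 ; y=b0*x+b1
X=np.linalg.solve([[1,-a[0]],[-b[0],1]],[a[1],b[1]]);print('corner',X,'yaw',np.degrees([-np.arctan(a[0]),np.arctan(b[0])]))
E
```

```text
clock: 22.35
tcp_pos: [0.5893, 0.0401, 0.2385]
ee_rot: [-3.141, -0.003, 3.062]
force: [-0.5, 1.3, -0.8]
gripper_width: 0.0681
z levels [np.float64(0.0006582265456788194), np.float64(0.012622415037846751), np.float64(0.03462420689241108)]
35 32
[[-77.5        617.5052393  635.97405793]
 [-52.5        619.37408575 639.28672756]
 [-27.5        621.68007617 641.39077989]
 [ -2.5        623.78073571 643.2420871 ]
 [ 22.5        625.82019343 645.14108477]
 [ 47.5        627.92276407 646.75768638]
 [ 72.5        630.01368106 649.03935135]] [[452.5        118.45779542 128.91099006]
 [477.5        116.56945393 135.45834563]
 [502.5        114.47855816 133.32349658]
 [527.5        112.34500494 131.14964137]
 [552.5        110.30131473 129.55402794]
 [577.5        108.21578611 126.97908851]
 [602.5        105.96332674 125.11984374]] [8.35498060e-02 6.23919607e+02] [-8.46223932e-02  1.57005125e+02]
corner [632.56500312 103.47596022] yaw [-4.7759589  -4.83698215]
```

View pics/w8.png

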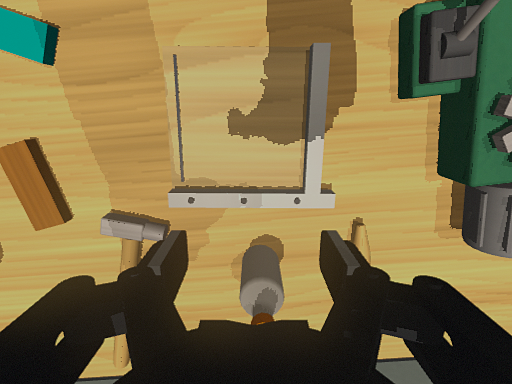

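The view shows the stop bar (170-330,200), the side fence (318,45-190), and a wooden blank at (35,185). Corner fit: (0.632, 0.103), yaw −4.8°. Now hover over blank A.

```bash
python3 - <<'E'
from h import *
go([0.596,-0.264,0.12],np.radians(100.8))
E
```

```text
slide [ -30.9 -303.3  118.9]
twist [ 0.    -0.002 -0.267]
```

```bash
python3 -m handwheel '{"grip":[0.2,0.2,0.2,0.2,0.2,0.2,0.2,0.2],"slide":[[-5,-60,10],[-10,-120,30],[-16,-180,50],[-24,-240,80],[-31,-303,119],[-31,-303,119],[-31,-303,119],[-31,-303,119]],"twist":[[0,0,-0.05],[0,0,-0.1],[0,0,-0.16],[0,0,-0.21],[0,0,-0.267],[0,0,-0.267],[0,0,-0.267],[0,0,-0.267]]}'
cat >> h.py <<'E'
def blanks(c,zl,zh,box,smin=1500):
    P=cloud(c);i=c['color'].astype(int);h=cv2.cvtColor(c['color'],cv2.COLOR_RGB2HSV)
    m=(P[...,2]>zl)&(P[...,2]<zh)&(h[...,0]<18)&(h[...,1]>110)&(P[...,0]>box[0])&(P[...,0]<box[1])&(P[...,1]>box[2])&(P[...,1]<box[3])
    m=cv2.morphologyEx(m.astype(np.uint8),cv2.MORPH_OPEN,np.ones((3,3)))
    n,l,st,ce=cv2.connectedComponentsWithStats(m)
    for k in range(1,n):
        if st[k,4]>200: print(ce[k].round(),st[k,4],P[l==k].mean(0).round(4),cv2.minAreaRect((P[l==k][:,:2]*1000).astype(np.float32)))
E
python3 - <<'E'
from h import *
c=shot('wrist','w9'); blanks(c,.012,.03,(.3,.8,-.6,.0)); print(tool()[0])
E
```

```text
clock: 23.4
tcp_pos: [0.5969, -0.2618, 0.121]
ee_rot: [3.141, -0.001, -2.951]
force: [0.2, 0.3, 0.9]
gripper_width: 0.0681
[110.  34.] 4423 [ 0.4947 -0.401   0.0204] ((490.06707763671875, -402.9436340332031), (46.75670623779297, 65.28011322021484), 78.51085662841797)
[250. 181.] 6025 [ 0.5946 -0.2663  0.0206] ((598.5485229492188, -265.4320373535156), (119.62918090820312, 45.13194274902344), 11.042325973510742)
[ 0.59706987 -0.26192224  0.12129604]
```

```bash
python3 - <<'E'
from h import *
go([0.5985,-0.2655,-0.021],np.radians(101))
E
```

```text
slide [ -0.8  -3.8 142.3]
twist [-0.    -0.    -0.001]
```

```bash
python3 -m handwheel '{"grip":[0.2,0.2,0.2,0.2,0.2,0.2,1,1,1,1,1],"slide":[[-1,-4,50],[-1,-4,100],[-1,-4,125],[-1,-4,142],[-1,-4,142],[-1,-4,142],[-1,-4,142],[-1,-4,142],[-1,-4,142],[-1,-4,142],[-1,-4,142]],"twist":[[0,0,0],[0,0,0],[0,0,0],[0,0,0],[0,0,0],[0,0,0],[0,0,0],[0,0,0],[0,0,0],[0,0,0],[0,0,0]]}'
```

```text
clock: 24.82
tcp_pos: [0.601, -0.2662, -0.0175]
ee_rot: [-3.14, 0.004, -2.951]
force: [-0.4, 1.7, 11.2]
gripper_width: 0.0441
```

```bash
cat >> h.py <<'E'
C=np.array([.632,.103]);Y=np.radians(-4.8);RS=np.array([[np.cos(Y),-np.sin(Y)],[np.sin(Y),np.cos(Y)]])
def sw(x,y,z): p=C+RS@np.array([x,y]); return [p[0],p[1],z]
JY=np.radians(85.2)
def insled(p): return (RS.T@(np.array(p)[:2]-C)*1000).round(1)
E
python3 - <<'E'
from h import *
go(sw(-.064,-.0525,.05),JY)
E
```

```text
slide [-24.8 323.3 -68. ]
twist [-0.001  0.004  0.274]
```

```bash
python3 -m handwheel '{"grip":[1,1,1,1,1,1,1,1,1,1,1,1],"slide":[[0,0,-20],[0,0,-50],[0,10,-80],[-4,60,-80],[-8,110,-80],[-12,160,-80],[-16,210,-80],[-20,265,-80],[-25,310,-75],[-25,323,-68],[-25,323,-68],[-25,323,-68]],"twist":[[0,0,0],[0,0,0],[0,0,0.03],[0,0.004,0.06],[0,0.004,0.1],[0,0.004,0.14],[0,0.004,0.18],[0,0.004,0.22],[0,0.004,0.26],[0,0.004,0.274],[0,0.004,0.274],[0,0.004,0.274]]}'
python3 - <<'E'
from h import *
go(sw(-.064,-.0525,-.003),JY); c=shot('wrist','w10'); blanks(c,.06,.12,(.4,.7,-.2,.15)); print(insled(tool()[0]))
E
```

```text
clock: 26.32
tcp_pos: [0.5644, 0.0545, 0.0502]
ee_rot: [-3.14, 0.001, 3.057]
force: [0.6, -0.9, -1.1]
gripper_width: 0.0435
slide [ 0.7  1.6 53.2]
twist [-0.002  0.001 -0.   ]
[253. 220.] 19762 [0.5456 0.0552 0.0885] ((551.7141723632812, 54.64872360229492), (46.97021484375, 97.33293151855469), 85.09049224853516)
[173. 260.] 528 [0.5523 0.0222 0.1033] ((551.8695678710938, 22.257678985595703), (7.414771556854248, 16.264705657958984), 32.09235763549805)
[-63.2 -54.1]
```

```bash
python3 -m handwheel '{"grip":[1,1,1,1,1,1],"slide":[[0,1,25],[0,1,44],[0,1,50],[0,1,53],[0,1,54],[0,1,54]],"twist":[[0,0,0],[0,0,0],[0,0,0],[0,0,0],[0,0,0],[0,0,0]]}'
```

```text
clock: 27.12
tcp_pos: [0.5651, 0.0553, -0.0032]
ee_rot: [-3.14, 0.002, 3.057]
force: [0.7, -0.2, -0.5]
gripper_width: 0.044
```

```bash
python3 -m handwheel '{"grip":[1,1,1],"slide":[[0,0,1.5],[0,0,3],[0,0,3]],"twist":[[0,0,0],[0,0,0],[0,0,0]]}'
python3 -m handwheel '{"grip":[0.32,0.32,0.32,0.32,0.32,0.6,1,1,1],"slide":[[0,0,0],[0,0,0],[0,0,0],[0,0,-20],[0,0,-45],[0,0,-55],[0,-60,-55],[0,-60,-55],[0,-60,-55]],"twist":[[0,0,0],[0,0,0],[0,0,0],[0,0,0],[0,0,0],[0,0,0],[0,0,0],[0,0,0],[0,0,0]]}'
python3 - <<'E'
from h import *
c=shot('wrist','w11'); blanks(c,.022,.045,(.4,.7,-.2,.15)); t=tool()[0];print(t,insled(t))
go(sw(-.066,-.100,.05),JY)
go(sw(-.066,-.100,.003),JY)
E
```

```text
clock: 27.5
tcp_pos: [0.5655, 0.0554, -0.0055]
ee_rot: [-3.14, 0.003, 3.057]
force: [-1.3, 0.4, 4.2]
gripper_width: 0.0443
clock: 28.62
tcp_pos: [0.56, -0.0044, 0.0491]
ee_rot: [-3.141, 0.002, 3.056]
force: [-0.5, 0.5, -0.2]
gripper_width: -0.0003
[347. 194.] 10993 [0.5502 0.0554 0.0323] ((558.6061401367188, 55.26295852661133), (45.63671112060547, 109.01759338378906), 84.83352661132812)
[ 0.56008819 -0.00389715  0.04914361] [ -62.7 -112.5]
slide [ 3.3 12.5 -0.9]
twist [-0.001  0.002 -0.001]
slide [ 3.4 12.6 46.1]
twist [-0.001  0.002 -0.001]
```

```bash
python3 -m handwheel '{"grip":[1,1,1,1],"slide":[[2,7,25],[2,7,50],[2,7,50],[2,7,50]],"twist":[[0,0,0],[0,0,0],[0,0,0],[0,0,0]]}'
python3 -m handwheel '{"grip":[1,1,1,1,1,1,1,1,1,1,1],"slide":[[0,5,0],[0,10,0],[0,15,0],[0,20,0],[0,24,0],[0,28,0],[0,32,0],[0,36,0],[0,39,0],[0,42,0],[0,42,0]],"twist":[[0,0,0],[0,0,0],[0,0,0],[0,0,0],[0,0,0],[0,0,0],[0,0,0],[0,0,0],[0,0,0],[0,0,0],[0,0,0]]}'
python3 - <<'E'
from h import *
print(insled(tool()[0]))
E
```

```text
clock: 29.18
tcp_pos: [0.5586, 0.004, -0.001]
ee_rot: [-3.141, 0.002, 3.058]
force: [-0.0, 0.7, -0.0]
gripper_width: 0.0
clock: 30.55
tcp_pos: [0.562, 0.0462, -0.0011]
ee_rot: [-3.141, 0.001, 3.058]
force: [0.3, 0.5, 0.4]
gripper_width: 0.0003
[-65.  -62.5]
```

```bash
for i in 1 2 3 4; do python3 -m handwheel '{"grip":[1,1],"slide":[[0,1,0],[0,2,0]],"twist":[[0,0,0],[0,0,0]]}'| egrep 'pos|force'; done
```

```text
tcp_pos: [0.5622, 0.0482, -0.0012]
force: [-0.9, 0.6, 0.8]
tcp_pos: [0.5624, 0.0501, -0.0011]
force: [-0.6, -1.0, 0.5]
tcp_pos: [0.5624, 0.0512, -0.0011]
force: [-1.4, -6.2, 0.2]
tcp_pos: [0.5624, 0.0512, -0.0011]
force: [-0.3, -9.9, 3.0]
```

```bash
python3 -m handwheel '{"grip":[1,1,1,1,1,1,1,1],"slide":[[0,-6,0],[0,-6,-45],[45,15,-55],[88,36,-55],[88,36,-45],[88,36,0],[88,36,0],[88,36,0]],"twist":[[0,0,0],[0,0,0],[0,0,0],[0,0,0],[0,0,0],[0,0,0],[0,0,0],[0,0,0]]}'
python3 - <<'E'
from h import *
print(insled(tool()[0]))
go(sw(-.136,-.0225,-.001),JY)
E
```

```text
clock: 32.55
tcp_pos: [0.478, 0.0944, -0.0019]
ee_rot: [-3.135, 0.001, 3.057]
force: [-0.4, -0.1, 0.6]
gripper_width: 0.0001
[-152.7  -21.5]
slide [-16.7  -1.   -0.9]
twist [-0.007  0.001 -0.001]
```

```bash
python3 -m handwheel '{"grip":[1,1,1,1,1],"slide":[[-5,-1,-1],[-10,-1,-1],[-14,-1,-1],[-17,-1,-1],[-18,-1,-1]],"twist":[[0,0,0],[0,0,0],[0,0,0],[0,0,0],[0,0,0]]}'|egrep 'pos|force'
for i in 1 2 3 4; do python3 -m handwheel '{"grip":[1,1],"slide":[[-1,0,0],[-2,0,0]],"twist":[[0,0,0],[0,0,0]]}'| egrep 'pos|force'; done
```

```text
tcp_pos: [0.4959, 0.0919, -0.0009]
force: [-0.5, 0.1, 1.2]
tcp_pos: [0.4977, 0.0917, -0.001]
force: [-1.0, 0.4, -0.3]
tcp_pos: [0.4997, 0.0915, -0.001]
force: [0.3, -0.1, -0.2]
tcp_pos: [0.4999, 0.0914, -0.0013]
force: [-6.6, 0.7, 5.1]
tcp_pos: [0.4998, 0.0914, -0.0017]
force: [-8.1, 0.7, 5.9]
```

```bash
python3 -m handwheel '{"grip":[1,1,0.6,0.2,0.2,0.2],"slide":[[6,0,0],[6,0,-30],[6,0,-90],[-30,-40,-150],[-70,-60,-160],[-70,-60,-160]],"twist":[[0,0,0],[0,0,0],[0,0,0],[0,0,0],[0,0,0],[0,0,0]]}'
python3 - <<'E'
from h import *
c=shot('wrist','w12'); blanks(c,.022,.045,(.4,.7,-.2,.15))
c=shot('top','t2'); im=c['color']; hsv=cv2.cvtColor(im,cv2.COLOR_RGB2HSV)
m=((hsv[...,0]<18)&(hsv[...,1]>125)&(hsv[...,2]>60)).astype(np.uint8)
n,l,st,ce=cv2.connectedComponentsWithStats(m)
for i in range(1,n):
    if st[i,4]>150 and 150<ce[i][1]<300 :
        v,u=np.where(l==i); q=np.array([ray(c,a,b,.02)[:2] for a,b in zip(u,v)]); print(ce[i],st[i,4],cv2.minAreaRect((q*1000).astype(np.float32)))
go([.464,-.397,.12],np.radians(79.5))
E
```

```text
clock: 34.92
tcp_pos: [0.5709, 0.0246, 0.161]
ee_rot: [-3.135, 0.002, 3.054]
force: [-0.8, 0.3, 0.2]
gripper_width: 0.0682
[315. 168.] 5221 [0.5678 0.0854 0.0324] ((571.3804321289062, 85.84776306152344), (45.06599807739258, 119.89204406738281), 85.2076187133789)
[332.60613208 244.76179245] 424 ((461.71075439453125, -394.6805419921875), (45.794551849365234, 120.3406753540039), 79.08821105957031)
slide [  65.2 -430.2   41.2]
twist [-0.007 -0.006  0.098]
```

```bash
python3 -m handwheel '{"grip":[0.2,0.2,0.2,0.2,0.2,0.2,0.2,0.2,0.2,0.2],"slide":[[9,-60,0],[18,-120,0],[27,-180,5],[37,-240,10],[46,-300,20],[55,-360,30],[65,-420,40],[65,-430,41],[65,-430,41],[65,-430,41]],"twist":[[-0.007,-0.006,0.02],[-0.007,-0.006,0.03],[-0.007,-0.006,0.04],[-0.007,-0.006,0.06],[-0.007,-0.006,0.08],[-0.007,-0.006,0.098],[-0.007,-0.006,0.098],[-0.007,-0.006,0.098],[-0.007,-0.006,0.098],[-0.007,-0.006,0.098]]}'
python3 - <<'E'
from h import *
c=shot('wrist','w13'); blanks(c,.012,.03,(.3,.8,-.6,.0))
go([.464,-.397,-.018],np.radians(79.5))
E
```

```text
clock: 36.28
tcp_pos: [0.4645, -0.3949, 0.1201]
ee_rot: [3.14, -0.0, 2.96]
force: [0.2, -0.7, 0.2]
gripper_width: 0.0682
[251. 179.] 6142 [ 0.4593 -0.3967  0.0206] ((463.3365478515625, -397.3804626464844), (45.07954406738281, 120.50031280517578), 78.16947937011719)
slide [  0.4  -2.2 138.3]
twist [0.001 0.    0.002]
```

```bash
python3 -m handwheel '{"grip":[0.2,0.2,0.2,0.2,0.2,0.2,1,1,1,1,1],"slide":[[1,-2,50],[1,-2,100],[1,-2,125],[1,-2,137],[1,-2,137],[1,-2,137],[1,-2,137],[1,-2,137],[1,-2,137],[1,-2,137],[1,-2,137]],"twist":[[0,0,0.024],[0,0,0.024],[0,0,0.024],[0,0,0.024],[0,0,0.024],[0,0,0.024],[0,0,0.024],[0,0,0.024],[0,0,0.024],[0,0,0.024],[0,0,0.024]]}'
python3 - <<'E'
from h import *
# second: gap 30 from blank1: y=-.0975
go(sw(-.066,-.0975,.06),JY)
E
```

```text
clock: 37.7
tcp_pos: [0.4644, -0.3975, -0.0152]
ee_rot: [-3.141, 0.003, 2.936]
force: [-0.3, 0.3, 6.3]
gripper_width: 0.0438
slide [ -8.5 419.4 -75.3]
twist [-0.     0.002 -0.122]
```

```bash
python3 -m handwheel '{"grip":[1,1,1,1,1,1,1,1,1,1,1,1,1],"slide":[[0,0,-20],[0,0,-50],[0,10,-80],[-1,60,-80],[-2,120,-80],[-3,180,-80],[-4,240,-80],[-6,300,-80],[-7,350,-80],[-8,400,-78],[-9,419,-75],[-9,419,-75],[-9,419,-75]],"twist":[[0,0,0],[0,0,0],[0,0,0],[0,0,-0.02],[0,0,-0.04],[0,0,-0.06],[0,0,-0.08],[0,0,-0.1],[0,0,-0.122],[0,0,-0.122],[0,0,-0.122],[0,0,-0.122],[0,0,-0.122]]}'
python3 - <<'E'
from h import *
go(sw(-.066,-.0975,-.003),JY); c=shot('wrist','w14'); blanks(c,.065,.12,(.4,.7,-.2,.15)); blanks(c,.022,.045,(.4,.7,-.2,.15)); print(insled(tool()[0]))
E
```

```text
clock: 39.33
tcp_pos: [0.5581, 0.0098, 0.0597]
ee_rot: [-3.14, 0.002, 3.057]
force: [0.2, -0.3, -0.1]
gripper_width: 0.044
slide [ 0.3  1.7 62.7]
twist [-0.001  0.002 -0.001]
[253. 220.] 19445 [0.5402 0.0106 0.0955] ((546.5671997070312, 10.01014518737793), (46.635894775390625, 99.42288970947266), 85.18334197998047)
[182. 248.] 230 [ 0.5483 -0.0229  0.099 ] ((546.6517944335938, -21.575138092041016), (3.8105905055999756, 9.52730941772461), 50.56959533691406)
[367. 197.] 9459 [0.5552 0.0865 0.0323] ((562.679931640625, 86.73700714111328), (46.10093307495117, 103.71385192871094), 85.17538452148438)
[-65.8 -99.3]
```

```bash
python3 -m handwheel '{"grip":[1,1,1,1,1,1,1],"slide":[[0,1,35],[0,1,54],[0,1,60],[0,1,63],[0,1,64],[0,1,65],[0,1,65]],"twist":[[0,0,0],[0,0,0],[0,0,0],[0,0,0],[0,0,0],[0,0,0],[0,0,0]]}'
python3 -m handwheel '{"grip":[0.32,0.32,0.32,0.32,0.32,0.6,1,1,1],"slide":[[0,0,0],[0,0,0],[0,0,0],[0,0,-20],[0,0,-45],[0,0,-55],[0,-55,-55],[0,-55,-55],[0,-55,-55]],"twist":[[0,0,0],[0,0,0],[0,0,0],[0,0,0],[0,0,0],[0,0,0],[0,0,0],[0,0,0],[0,0,0]]}'
python3 - <<'E'
from h import *
c=shot('wrist','w15'); blanks(c,.022,.045,(.4,.7,-.2,.15)); t=tool()[0];print(t,insled(t))
go(sw(-.066,-.150,-.001),JY)
E
```

```text
clock: 40.25
tcp_pos: [0.5589, 0.0098, -0.0032]
ee_rot: [-3.14, 0.004, 3.056]
force: [-4.4, -3.6, 13.1]
gripper_width: 0.0438
clock: 41.38
tcp_pos: [0.5536, -0.0447, 0.0514]
ee_rot: [-3.14, 0.003, 3.055]
force: [-0.4, 0.9, 0.5]
gripper_width: -0.0003
[338. 193.] 10655 [0.5437 0.0098 0.0324] ((551.0945434570312, 9.868684768676758), (45.74885177612305, 106.92059326171875), 84.97676849365234)
[451. 214.] 13124 [0.5651 0.0839 0.0319] ((571.0379028320312, 86.05431365966797), (47.39186477661133, 120.83453369140625), 85.49949645996094)
[ 0.55374604 -0.04431347  0.05143173] [ -65.7 -153.3]
slide [ 0.5  3.4 52.4]
twist [-0.002  0.003 -0.002]
```

```bash
python3 -m handwheel '{"grip":[1,1,1,1],"slide":[[0,2,25],[0,2,52],[0,2,52],[0,2,52]],"twist":[[0,0,0],[0,0,0],[0,0,0],[0,0,0]]}'
python3 -m handwheel '{"grip":[1,1,1,1,1,1,1,1,1,1,1],"slide":[[0,5,0],[0,10,0],[0,15,0],[0,20,0],[0,24,0],[0,28,0],[0,32,0],[0,36,0],[0,40,0],[0,44,0],[0,44,0]],"twist":[[0,0,0],[0,0,0],[0,0,0],[0,0,0],[0,0,0],[0,0,0],[0,0,0],[0,0,0],[0,0,0],[0,0,0],[0,0,0]]}'
for i in 1 2 3 4; do python3 -m handwheel '{"grip":[1,1],"slide":[[0,1,0],[0,2,0]],"twist":[[0,0,0],[0,0,0]]}'| egrep 'pos|force'; done
```

```text
clock: 41.92
tcp_pos: [0.5539, -0.0417, -0.0005]
ee_rot: [-3.14, 0.002, 3.057]
force: [0.1, 0.4, 0.1]
gripper_width: 0.0002
clock: 43.3
tcp_pos: [0.5576, 0.0025, -0.0005]
ee_rot: [-3.14, 0.002, 3.058]
force: [-0.6, 0.1, -0.4]
gripper_width: 0.0001
tcp_pos: [0.5577, 0.0045, -0.0006]
force: [-0.6, -1.9, 0.1]
tcp_pos: [0.5578, 0.0064, -0.0006]
force: [-0.5, -2.2, 1.0]
tcp_pos: [0.5578, 0.0065, -0.0006]
force: [-0.4, -10.2, 1.7]
tcp_pos: [0.5578, 0.0064, -0.0005]
force: [-0.7, -10.6, 1.4]
```

```bash
python3 -m handwheel '{"grip":[1,1,1,1,1,1,1,1],"slide":[[0,-6,0],[0,-6,-45],[45,15,-55],[87,36,-55],[87,36,-45],[87,36,0],[87,36,0],[87,36,0]],"twist":[[0,0,0],[0,0,0],[0,0,0],[0,0,0],[0,0,0],[0,0,0],[0,0,0],[0,0,0]]}'
python3 -m handwheel '{"grip":[1,1,1,1,1],"slide":[[-5,-1,-1],[-10,-1,-1],[-14,-1,-1],[-17,-1,-1],[-18,-1,-1]],"twist":[[0,0,0],[0,0,0],[0,0,0],[0,0,0],[0,0,0]]}'|egrep 'pos|force'
for i in 1 2 3 4; do python3 -m handwheel '{"grip":[1,1],"slide":[[-1,0,0],[-2,0,0]],"twist":[[0,0,0],[0,0,0]]}'| egrep 'pos|force'; done
python3 - <<'E'
from h import *
print(insled(tool()[0]))
E
```

```text
clock: 45.3
tcp_pos: [0.4743, 0.0496, -0.0014]
ee_rot: [-3.132, 0.001, 3.055]
force: [0.3, -0.2, -0.3]
gripper_width: 0.0004
tcp_pos: [0.4922, 0.0471, -0.0004]
force: [-1.7, 0.0, 0.5]
tcp_pos: [0.4941, 0.0469, -0.0005]
force: [-0.6, -0.4, -0.0]
tcp_pos: [0.4961, 0.0468, -0.0004]
force: [-0.7, 0.2, -0.2]
tcp_pos: [0.4961, 0.0467, -0.0008]
force: [-7.6, 1.0, 5.0]
tcp_pos: [0.496, 0.0467, -0.0013]
force: [-8.3, 0.9, 6.3]
[-130.8  -67.5]
```

Both end pushes ended at the same sled x. Now lift and inspect.

```bash
python3 -m handwheel '{"grip":[1,1,1,1,1,1],"slide":[[6,0,0],[6,0,-30],[6,0,-90],[-40,0,-150],[-80,0,-170],[-80,0,-170]],"twist":[[0,0,0],[0,0,0],[0,0,0],[0,0,0],[0,0,0],[0,0,0]]}'
python3 - <<'E'
from h import *
c=shot('wrist','w16'); blanks(c,.022,.045,(.4,.7,-.2,.15)); im=cv2.imread('pics/w16.png'); cv2.imwrite('pics/w16c.png',cv2.resize(im[60:260,160:420],(780,600),interpolation=2))
E
```

```text
clock: 47.68
tcp_pos: [0.5829, 0.0412, 0.1716]
ee_rot: [-3.133, 0.003, 3.055]
force: [-0.7, -0.1, -0.8]
gripper_width: 0.0001
[275. 156.] 9773 [0.5661 0.0636 0.0326] ((569.5181884765625, 63.428382873535156), (89.8404769897461, 119.42843627929688), 85.1167221069336)
```

View pics/w16c.png

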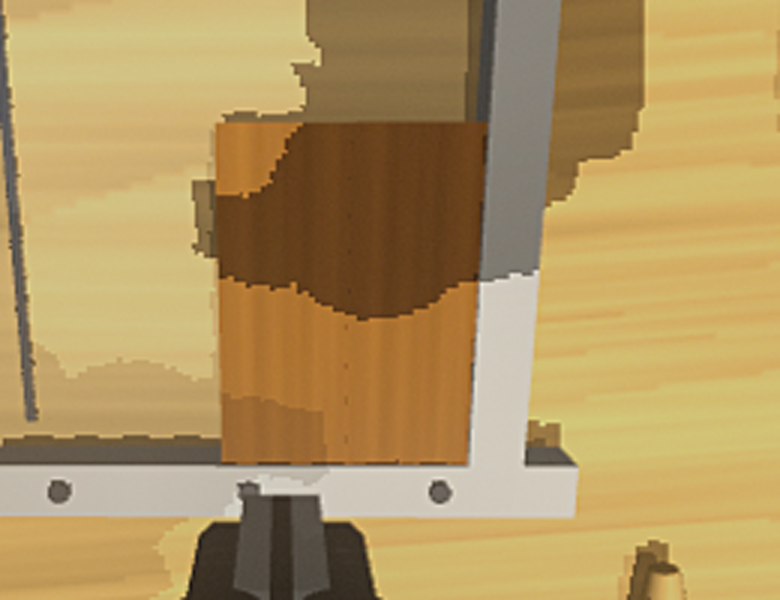

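The crop shows both blanks tight together (seam at (345,300)), flush against the stop at y≈463 and against the fence at x≈480, and square in the corner. Combined fit 89.8 x 119.4 mm. Next is the lever.

```bash
python3 - <<'E'
from h import *
go([0.400,0.2565,0.175],np.radians(92.7))
E
```

```text
slide [197.4 198.9  -7.1]
twist [-0.009 -0.003 -0.134]
```

```bash
python3 -m handwheel '{"grip":[1,1,1,1,1,1,1,1],"slide":[[40,40,-2],[80,80,-5],[120,120,-7],[160,160,-7],[197,199,-7],[197,199,-7],[197,199,-7],[197,199,-7]],"twist":[[-0.009,-0.003,-0.03],[-0.009,-0.003,-0.06],[-0.009,-0.003,-0.09],[-0.009,-0.003,-0.134],[-0.009,-0.003,-0.134],[-0.009,-0.003,-0.134],[-0.009,-0.003,-0.134],[-0.009,-0.003,-0.134]]}'
python3 - <<'E'
from h import *
c=shot('top','t3');P=cloud(c)
def reg(y0,y1):
    q=P[(P[...,2]>.112)&(P[...,2]<.16)&(P[...,0]>.4)&(P[...,0]<.5)&(P[...,1]>y0)&(P[...,1]<y1)]; print(len(q),q.mean(0),q.min(0),q.max(0))
reg(.23,.285);reg(.32,.38)
go([.385,.2575,.099],np.radians(92.7))
w=shot('wrist','w17')
E
```

```text
clock: 48.72
tcp_pos: [0.4007, 0.2555, 0.1745]
ee_rot: [-3.141, -0.0, -3.096]
force: [0.1, 0.5, -0.3]
gripper_width: -0.0002
39 [0.43680119 0.25746912 0.14133125] [0.42810279 0.24819987 0.11205019] [0.447729   0.27101284 0.14909916]<stdin>:4: RuntimeWarning: Mean of empty slice.
  ret = um.true_divide(
Traceback (most recent call last):
ValueError: zero-size array to reduction operation minimum which has no identity
```

```bash
python3 - <<'E'
from h import *
c=shot('scene','s3')
P=cloud(c)[195:265,360:420]; q=P[(P[...,2]>.105)&(P[...,2]<.135)&(P[...,0]<.5)&(P[...,0]>.39)&(abs(P[...,1]-.35)<.03)]
print('knob',len(q),q.mean(0),q.max(0))
go([.385,.2575,.099],np.radians(92.7))
E
```

```text
knob 77 [0.45619238 0.35157436 0.12335526] [0.46509516 0.36330252 0.13369384]
slide [15.9  2.7 75.7]
twist [-0.001  0.    -0.002]
```

The knob front moved 0.4375 → 0.4651, which is about 28 mm, so the gear is home. Now swing the lever.

```bash
python3 -m handwheel '{"grip":[1,1,1,1,1],"slide":[[16,3,0],[16,3,40],[16,3,76],[16,3,76],[16,3,76]],"twist":[[0,0,0],[0,0,0],[0,0,0],[0,0,0],[0,0,0]]}'
python3 -m handwheel '{"grip":[1,1,1,1,1,1,1,1,1,1,1,1,1],"slide":[[-8,0,0],[-16,0,0],[-24,0,0],[-32,0,0],[-40,0,-2],[-48,0,-4],[-56,0,-5],[-64,0,-5],[-72,0,-5],[-80,0,-4],[-88,0,-2],[-96,0,0],[-98,0,0]],"twist":[[0,0,0],[0,0,0],[0,0,0],[0,0,0],[0,0,0],[0,0,0],[0,0,0],[0,0,0],[0,0,0],[0,0,0],[0,0,0],[0,0,0],[0,0,0]]}'
for i in 1 2 3; do python3 -m handwheel '{"grip":[1,1],"slide":[[-2,0,0],[-4,0,0]],"twist":[[0,0,0],[0,0,0]]}'| egrep 'pos|force'; done
```

```text
clock: 49.45
tcp_pos: [0.3851, 0.258, 0.0998]
ee_rot: [-3.141, 0.001, -3.096]
force: [1.0, 0.3, 0.3]
gripper_width: 0.0002
clock: 51.08
tcp_pos: [0.4833, 0.2624, 0.0995]
ee_rot: [-3.141, 0.0, -3.097]
force: [-0.9, 0.2, 0.1]
gripper_width: 0.0001
tcp_pos: [0.4868, 0.2625, 0.0993]
force: [-3.9, 0.5, -0.3]
tcp_pos: [0.4871, 0.2624, 0.099]
force: [-14.7, -0.0, 9.1]
tcp_pos: [0.487, 0.2624, 0.0989]
force: [-16.5, -1.0, 13.1]
```

Hard stop reached. Back off, rise clear, and check everything.

```bash
python3 -m handwheel '{"grip":[1,1,1,1,1,1,1],"slide":[[10,0,0],[20,0,0],[20,0,-50],[20,0,-100],[75,0,-140],[75,0,-140],[75,0,-140]],"twist":[[0,0,0],[0,0,0],[0,0,0],[0,0,0],[0,0,0],[0,0,0],[0,0,0]]}'
python3 - <<'E'
from h import *
c=shot('scene','s4')
P=cloud(c)
q=P[(P[...,2]>.105)&(P[...,2]<.135)&(P[...,0]<.5)&(P[...,0]>.39)&(abs(P[...,1]-.35)<.03)]; print('knob',q.max(0))
q=P[(P[...,2]>.115)&(P[...,2]<.15)&(P[...,0]<.56)&(P[...,0]>.42)&(abs(P[...,1]-.262)<.03)]; print('ball',len(q),q.mean(0),q.max(0))
blanks(c,.022,.045,(.4,.7,-.2,.15)); t=shot('top','t4'); blanks(t,.022,.05,(.4,.7,-.2,.15))
im=cv2.imread('pics/s4.png'); cv2.imwrite('pics/s4c.png',cv2.resize(im[130:310,140:430],(800,497),interpolation=2))
E
```

```text
clock: 52.7
tcp_pos: [0.4143, 0.2591, 0.24]
ee_rot: [3.14, -0.013, -3.094]
force: [-0.3, -0.1, -0.5]
gripper_width: 0.0003
knob [0.46632501 0.36346178 0.13418634]
ball 52 [0.51751342 0.26469998 0.13750195] [0.52665465 0.27610366 0.14799407]
[293. 226.] 591 [0.5691 0.0648 0.0307] ((566.3682250976562, 65.00254821777344), (91.48062896728516, 121.66909790039062), 86.09941101074219)
[206. 213.] 764 [0.5659 0.063  0.0328] ((566.881591796875, 62.882408142089844), (86.50743103027344, 116.03765869140625), 84.47434997558594)
```

View pics/s4c.png

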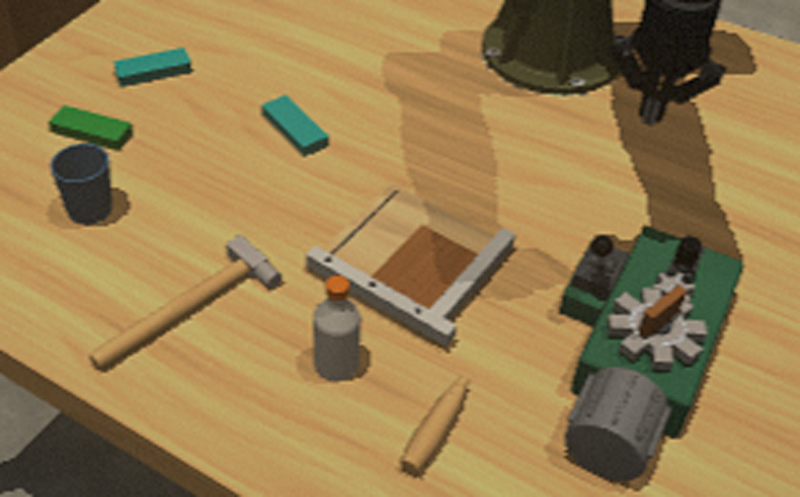

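The view shows both blanks in the corner (around (425,265)), the lever leaning over (ball at (600,245)), the gear meshed with the knob at (688,250), and the bystanders where they were. Handing in.

```bash
python3 -c "
from rig import *
hand_in();print(observe()['clock'])"
```

```text
the job is handed in; nothing more can be done
the job is handed in; nothing more can be done
```

The sled is ready for the next cut: the gear is in, both wooden blanks are set in the corner, and the feed lever is over. I handed the job in at about 53 s.

- **Gear:** I eased the knob to the tooth clash (about 20 mm) and rocked the spindle by its bar until the pinion sprang into a gap. Then I pushed the knob home; the scene camera showed about 28 mm of travel, and it was still there at the end.
- **Blanks:** Only two wooden blanks were there; the turquoise and green look-alikes were left alone. I placed both and pushed them against the fence, each other and the far stop until the force rose to about 8–10 N. The close wrist view showed no gaps, and the pair measured 89.8 x 119.4 mm.
- **Lever:** I swung it last, until it met its hard stop. The ball moved about 77–80 mm.
- **Final check:** The last scene picture showed everything in place and the other things on the bench where they had been. The scene and top cameras gave the blank pair as 91 x 122 mm and 87 x 116 mm; these are coarser readings from farther away.

**Disagreement:** The fingertips did not match the stated `finger_overhang`. With the jaws shut they stood about 21 mm behind the reported TCP instead of 14 mm ahead. My first push at the knob therefore passed above it, and I corrected the heights from the wrist camera after that.

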